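# Find and press the concealed catch of the lamp lid

### The job

One of the five identical flush discs in the flat top of the grey instrument plinth is the concealed push catch of its lamp lid. Feel gently across the discs with the fingertips to find the one that gives, and press it fully in so that the lid pops up and stays up; then move clear. Do not touch the lid itself, do not lean hard on the plinth, and leave all the loose parts where they are: nothing is to be picked up or pushed aside.

Things in the scene. Friction and masses are not known exactly. Their poses are not given: they have to be found in the camera images.
- plinth: Low grey instrument plinth fixed to the bench, 280 mm along its x, 300 mm along its y, 60 mm tall with a flat top. Origin: centre of its underside; z up; the lamp lid is on its +x side, away from the robot. Five identical 48 mm aluminium discs lie in its top: one, differing from run to run, is the lid's push catch, four are blanks on stiff rubber. They look alike; only the catch gives.
- panel (a point): Point on the plinth's flat top, 60 mm straight above its origin, same axes. The five discs' centres are, in mm along x and y from here: (-100, -100), (-100, 0), (-100, 100), (-25, -50), (-25, 50). Each disc sits in a 52 mm wide pocket, its face 2 mm below the top. A blank yields about 1 mm per 8 N, at most 3 mm, and springs back.
- catch (a joint): Travel of the catch disc in m: 0 = at rest (face 2 mm below the top), 0.007 = fully in, at its stop. Slides straight down against a steady resistance of 3 to 5 N, has no return spring and stays where it is pushed. 6 to 10 N brings it to its stop; never push on anything with over 80 N.
- lid_hinge (a joint): Opening angle of the lamp lid in rad: 0 = shut, about 0.4 = popped up. It is linked to the catch and rises in step as the catch goes in.
- lid: Lamp lid: aluminium plate 83 x 200 x 5 mm on the plinth's top, hinged along its far edge; shut, it covers plinth x = 44 to 127 mm, its upper face 65 mm above the plinth's origin; popped up, its near edge stands about 33 mm higher. Origin: on the hinge line, 128 mm along the plinth's x, 64 mm up. To be opened by its catch only, not touched.
- thumbnut: brass thumb nut standing on the plinth's top, 26 mm across, 22 mm tall. Origin: centre of its underside. Loose; to be left where it is.
- lenscell: black lens ring lying on the plinth's top, 32 mm across, 14 mm tall. Origin: centre of its underside. Loose; to be left where it is.
- loupe: black loupe standing on the bench, 38 mm across, 32 mm tall. Origin: centre of its underside. Loose; to be left where it is.
- oil: amber oil bottle standing on the bench, 36 mm across, 75 mm tall. Origin: centre of its underside. Loose; to be left where it is.
- weight: brass weight with a neck, on the bench, 40 mm across, 38 mm tall. Origin: centre of its underside. Loose; to be left where it is.
- gauge: steel block on the bench, 35 x 30 x 20 mm. Origin: centre of its underside. Loose; to be left where it is.
- spool: aluminium spool standing on the bench, 44 mm across, 30 mm tall. Origin: centre of its underside. Loose; to be left where it is.
Not all that is in view belongs to the job. Leave any purple look-alike of the weight alone.

How it is judged (in metres and radians):
On the way:
1. the catch is pressed in and the lid has popped up (value of joint catch above 0.0055 m and value of joint lid_hinge above 0.28 rad), for 0.2 s.
At the end, for the whole second after the job is handed in: The catch is in by more than 5.5 of its 7 mm, the lid stands open by more than 0.28 rad, and each loose part stands upright within 15 mm of where it began (all of step 1 and distance of each of thumbnut, lenscell, loupe, oil, weight, gauge, spool from where it was at the start of the episode below 0.015 m and angle between each of thumbnut, lenscell, loupe, oil, weight, gauge, spool's own z axis and vertical below 0.2 rad); the robot touches nothing.
It fails at once if the lid is touched (over 1 N) (contact force between any of the fingers, the arm and lid above 1 N).
It fails at once if something is pushed with more than 80 N (contact force between any of the fingers, the arm and anything else above 80 N).
It fails at once if a loose part is lifted, carried or pushed more than 15 mm (distance of any of thumbnut, lenscell, loupe, oil, weight, gauge, spool from where it was at the start of the episode above 0.015 m).
It also fails if it takes over 54 s, if anything falls off the work surface, if the arm or the gripper's body presses on something with over 40 N, if the wrist force passes 120 N, or if a joint passes its speed limit or range.

### The arm

A 7-joint arm with a two-finger parallel gripper is mounted at the origin on the work surface. World frame = base frame: x ahead of the robot, y to its left, z up, the work surface at z = 0. Lengths are in mm, angles in rad, forces in N, time in s.
With the tool pointing down it reaches from about 400 to 850 mm from the base axis. Payload 10.4 kg.
Tool frame: the origin (TCP) lies midway between the tips of the shut fingers; the grasp point (between the pads) lies 19 mm behind it (bot.grip_depth is the distance from the TCP to the grasp point, in mm); z points along the fingers, x is the direction in which the jaws open and shut, and the axes are right-handed (so a half turn about z gives the same grasp; the last joint's range is limited). The gripper opens to 87 mm and grips with 3 to 60 N. Pads are 19 mm wide; open, the fingers measure 117 mm over their backs; the gripper's body (75 mm by 190 mm) begins 51 mm behind the grasp point.
Start: joints at [-1.295, 0.332, -0.065, 1.46, 0.022, 1.35, -0.088], TCP at [183.97, 597.333, 222.576] pointing down, gripper open.
Joint ranges: [-2.6, 2.6], [-0.5, 2.12], [-1.47, 1.34], [0.16, 2.42], [-1.27, 4.41], [0.06, 2.06], [-2.6, 2.6]. Speed limits (rad/s): [2.22, 2.22, 2.79, 2.79, 3.14, 3.14, 3.14].

### API

Orientations are given as a 3x3 rotation matrix whose columns are the frame's x, y, z axes.
In Python, from cell import bot gives the robot as it stands.
- The arm moves only by the tool arm_command, never from a script. Its argument "series" is a list of rows, each an object with "dr": the turn, a rotation vector about the tool's x, y, z in degrees, a list of three; "delta_pos": the shift along the tool's x, y, z in m, a list of three; "hand": the closure, from -1 (fully open) to 1 (shut), so that 0 is half open. In form: [{"dr": [wx, wy, wz], "delta_pos": [dx, dy, dz], "hand": hand}, ...]. A call has 1 to 20 rows; each row shifts and turns the pose as measured when the row begins, along the tool's axes as they then stand; what a row does not reach is not made up. A row lasts 1/8 s, in which the tool goes at most 62.5 mm and 10.7 degrees, less where a joint would pass 70% of its speed; a pose out of reach is approached as far as the arm can. A call is refused whole if a number of a shift passes 0.0625 or a number of a turn 10.7, either way. A call with a gripper value outside its range is refused whole. The fingers move at their own pace and stop on an object; the grip force is fixed at half the most. Time passes only in rows, so rows that do not move let the fingers close. It gives the time, the measured TCP pose, the force and the opening at its end, in the units of the state.
- bot.get_state(): the state, without advancing time (a new reading comes with each control period).
- bot.read_camera(name): name is "scene" or "side" or "wrist"; returns a dict with "color" (420x560x3 uint8, red, green, blue), "fov_y" (degrees; the focal length in pixels is half the picture's height over the tangent of half this angle, whatever the lens; pixels are square), "cx", "cy" (the principal point, pixels), "T" (4x4, takes a point from camera to world coordinates). Camera axes: x right, y down, z forward; pixel columns grow to the right and rows downward; lengths in mm; the calibration is good to about 2 mm. The wrist camera is an equidistant fisheye: a pixel r from the principal point sees the ray r / f radians off the axis. A picture is of the moment at which its call begins. There is no depth.
- bot.finish_job(): hands the job in, once; it reports no verdict.
The state is a dict: "time": time; "joint_positions": joint angles; "dq": joint speeds; "effort": joint torques, N m; "tcp_pos": TCP position; "tcp_rot": TCP orientation; "wrist_force": force on the tool from outside, world axes, zero at the start; "torque": the same for the moment, N m; "opening": finger opening in mm.
Only numpy, scipy, OpenCV 4.12 (cv2) and the standard library are available. Lean on these libraries where they do the work, as an engineer would, in place of code of your own. Each camera call takes 0.05 s, during which the arm holds its last target. There are 200 camera calls.

## Working session

There is one attempt and no reset: what is moved stays moved. The work goes in short steps, Python scripts to look and compute and a tool call to move; the robot and the scene stay as the last step left them, time stands still between calls to the robot, and variables do not carry over. Pictures are saved under pics/ and viewed, about 8 in all and at most 12, crops included, and the job is handed in when it is done.

Besides the shell and the picture viewer there is one more tool, called after "Call:" by a JSON object that holds its "api" and its "payload". arm_command: Moves the arm, as the interface text tells. Its arguments: {"type":"object","properties":{"series":{"type":"array"}},"required":["series"]}

```bash
mkdir -p pics; ls; python3 - <<'E'
from cell import bot
import cv2,numpy as np
for n in ["scene","side","wrist"]:
    c=bot.read_camera(n); cv2.imwrite(f"pics/{n}0.png",c["color"][:,:,::-1]); print(n,c["fov_y"],c["cx"],c["cy"],np.round(c["T"],3).tolist())
s=bot.get_state(); print(s["time"],s["tcp_pos"],np.round(s["tcp_rot"],3).tolist(),s["wrist_force"],s["opening"])
E
```

```text
pics
scene 51.651869275712 286.1637195904233 211.18409608780667 [[0.075, 0.567, -0.82, 1365.027], [0.997, -0.039, 0.064, -38.305], [0.005, -0.823, -0.568, 596.456], [0.0, 0.0, 0.0, 1.0]]
side 54.60631876761582 277.48342794968926 211.19011250579644 [[-0.998, -0.026, 0.061, 580.155], [-0.063, 0.669, -0.741, 558.099], [-0.022, -0.743, -0.669, 581.358], [0.0, 0.0, 0.0, 1.0]]
wrist 65.70646984690485 280.77295072784284 215.09643742565484 [[0.294, 0.911, 0.289, 103.391], [0.956, -0.28, -0.091, 621.141], [-0.002, 0.303, -0.953, 382.982], [0.0, 0.0, 0.0, 1.0]]
0.15 [183.91511236 597.03219882 221.94591906] [[0.294, 0.956, -0.0], [0.956, -0.294, -0.001], [-0.001, 0.0, -1.0]] [-0.16680972  0.75523493 -0.32934288] 87.04159188396402
```

View pics/scene0.png

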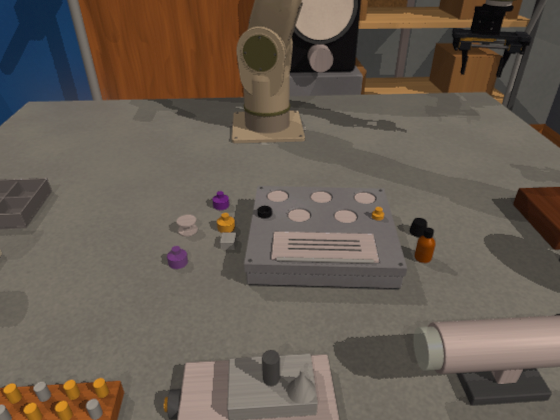

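View pics/side0.png

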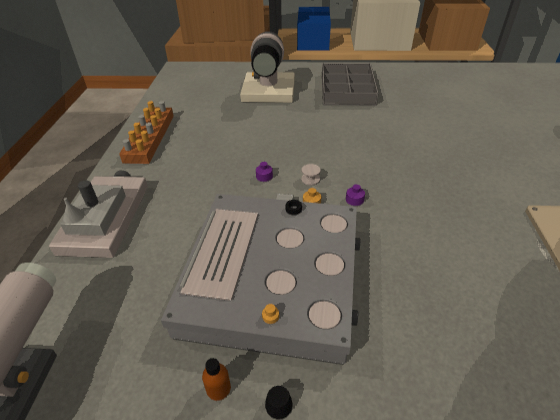

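The scene view shows five pale discs at about (277,196), (321,197), (365,198), (299,215) and (345,217). The lid is at (325,246), the lens ring at (264,212) and the thumb nut at (378,213). In the side view the discs are at (334,223), (330,264), (325,314), (290,238) and (281,282). Next I measure all of them.

```bash
cat > h.py <<'E'
import numpy as np,cv2
def cast(c,u,v,z):
    f=210/np.tan(np.radians(c["fov_y"]/2)); T=np.array(c["T"])
    d=T[:3,:3]@np.array([(u-c["cx"])/f,(v-c["cy"])/f,1.]); o=T[:3,3]
    return o+d*(z-o[2])/d[2]
E
python3 - <<'E'
from cell import bot
from h import *
D=np.array([(-100,-100),(-100,0),(-100,100),(-25,-50),(-25,50)],float)
seeds={"scene":[(277,196),(321,197),(365,198),(299,215),(345,217)],"side":[(334,223),(330,264),(325,314),(290,238),(281,282)]}
P={}
for n,ss in seeds.items():
    c=bot.read_camera(n); g=cv2.cvtColor(c["color"],cv2.COLOR_RGB2GRAY)
    m=(g>145).astype(np.uint8); k,l,st,ce=cv2.connectedComponentsWithStats(m)
    pts=[]
    for s in ss:
        i=l[s[1],s[0]]; pts.append(cast(c,*ce[i],58)[:2]); print(n,s,g[s[1],s[0]],ce[i].round(1),st[i],pts[-1].round(1))
    P[n]=np.array(pts)
    hsv=cv2.cvtColor(c["color"],cv2.COLOR_RGB2HSV)
    for nm,(u,v),z in ([("lens",(264,212),67),("nut",(378,213),71)] if n=="scene" else [("lens",(293,207),67),("nut",(270,314),71)]): print(nm,cast(c,u,v,z).round(0))
M=(P["scene"]+P["side"])/2
for nm,Q in [*P.items(),("mean",M)]:
    a=D-D.mean(0); b=Q-Q.mean(0)
    th=np.arctan2((a[:,0]*b[:,1]-a[:,1]*b[:,0]).sum(),(a*b).sum()); R=np.array([[np.cos(th),-np.sin(th)],[np.sin(th),np.cos(th)]])
    t=Q.mean(0)-R@D.mean(0); F=D@R.T+t
    print(nm,"yaw",np.degrees(th).round(2),"origin",t.round(1),"fit",F.round(1).tolist(),"res",np.linalg.norm(F-Q,axis=1).round(1))
E
```

```text
scene (277, 196) 151 [277.3 195.6] [268 191  19  10 144] [523.7   6.8]
scene (321, 197) 151 [320.6 196.6] [312 192  18  10 143] [534.3 105.8]
scene (365, 198) 151 [364.2 197.5] [355 193  19  10 147] [545.  205.2]
scene (299, 215) 151 [298.5 214.9] [289 210  20  11 177] [603.7  48.1]
scene (345, 217) 149 [345.  215.9] [335 211  21  11 177] [614.4 147.5]
lens [601. -26.  67.]
nut [627. 215.  71.]
side (334, 223) 152 [333.5 223.2] [322 215  24  17 315] [522.2   7.6]
side (330, 264) 152 [329.3 263.7] [316 254  28  20 438] [533.  106.3]
side (325, 314) 154 [324.3 314.4] [309 302  31  26 627] [543.6 205.9]
side (290, 238) 151 [289.6 237.9] [277 230  26  17 353] [601.9  48.8]
side (281, 282) 151 [280.4 281.8] [267 271  28  22 490] [612.7 148. ]
lens [598. -25.  67.]
nut [624. 218.  71.]
scene yaw -6.16 origin [633.8  95.2] fit [[523.7, 6.5], [534.4, 105.9], [545.1, 205.3], [603.6, 48.2], [614.3, 147.6]] res [0.4 0.1 0.2 0.1 0.1]
side yaw -6.2 origin [632.3  95.8] fit [[522.1, 7.1], [532.9, 106.6], [543.7, 206.0], [602.0, 48.8], [612.8, 148.2]] res [0.4 0.3 0.1 0.2 0.2]
mean yaw -6.18 origin [633.1  95.5] fit [[522.9, 6.8], [533.6, 106.2], [544.4, 205.7], [602.8, 48.5], [613.6, 147.9]] res [0.4 0.2 0.1 0.  0.1]
```

Call:
{"api": "arm_command", "payload": {"series": [{"dr": [0,0,0],"delta_pos": [-0.022,0.038,0],"hand": 1},{"dr": [0,0,0],"delta_pos": [-0.022,0.038,0],"hand": 1},{"dr": [0,0,0],"delta_pos": [-0.022,0.038,0],"hand": 1},{"dr": [0,0,0],"delta_pos": [-0.022,0.038,0],"hand": 1},{"dr": [0,0,0],"delta_pos": [-0.022,0.038,0],"hand": 1},{"dr": [0,0,0],"delta_pos": [-0.022,0.038,0],"hand": 1},{"dr": [0,0,0],"delta_pos": [-0.022,0.038,0],"hand": 1},{"dr": [0,0,0],"delta_pos": [-0.022,0.038,0],"hand": 1},{"dr": [0,0,0],"delta_pos": [-0.022,0.038,0],"hand": 1},{"dr": [0,0,0],"delta_pos": [-0.022,0.038,0],"hand": 1},{"dr": [0,0,0],"delta_pos": [-0.022,0.038,0],"hand": 1},{"dr": [0,0,0],"delta_pos": [0,0,0],"hand": 1}]}}

```text
time: 1.75
tcp_pos: [521.6, 231.0, 221.0]
tcp_rot: [[0.293, 0.956, -0.001], [0.956, -0.293, -0.001], [-0.001, -0.0, -1.0]]
wrist_force: [-0.9, 0.3, -0.3]
opening: 0.5
```

Call:
{"api": "arm_command", "payload": {"series": [{"dr": [0,0,0],"delta_pos": [-0.0175,0.029,0],"hand": 1},{"dr": [0,0,0],"delta_pos": [0,0,0.04],"hand": 1},{"dr": [0,0,0],"delta_pos": [0,0,0.04],"hand": 1},{"dr": [0,0,0],"delta_pos": [0,0,0.04],"hand": 1},{"dr": [0,0,0],"delta_pos": [0,0,0.02],"hand": 1},{"dr": [0,0,0],"delta_pos": [0,0,0],"hand": 1}]}}

```text
time: 2.5
tcp_pos: [542.2, 210.4, 77.3]
tcp_rot: [[0.288, 0.958, -0.001], [0.958, -0.288, 0.002], [0.002, -0.002, -1.0]]
wrist_force: [0.3, 1.3, 0.3]
opening: 0.6
```

Call:
{"api": "arm_command", "payload": {"series": [{"dr": [0,0,0],"delta_pos": [-0.004,0.0035,0.012],"hand": 1},{"dr": [0,0,0],"delta_pos": [0,0,0.004],"hand": 1},{"dr": [0,0,0],"delta_pos": [0,0,0.002],"hand": 1},{"dr": [0,0,0],"delta_pos": [0,0,0.002],"hand": 1}]}}

```text
time: 3.0
tcp_pos: [545.8, 206.7, 59.0]
tcp_rot: [[0.287, 0.958, 0.002], [0.958, -0.287, 0.004], [0.005, 0.001, -1.0]]
wrist_force: [-0.7, 0.1, 0.2]
opening: 0.3
```

Call:
{"api": "arm_command", "payload": {"series": [{"dr": [0,0,0],"delta_pos": [0,0,0.002],"hand": 1},{"dr": [0,0,0],"delta_pos": [0,0,0.002],"hand": 1}]}}

```text
time: 3.25
tcp_pos: [546.0, 206.8, 56.5]
tcp_rot: [[0.287, 0.958, 0.003], [0.958, -0.287, 0.005], [0.005, 0.001, -1.0]]
wrist_force: [-6.7, -2.9, 16.1]
opening: 0.3
```

Disc 3 pushed back 16 N at about 1.7 mm, so it is a blank. On to disc 2.

Call:
{"api": "arm_command", "payload": {"series": [{"dr": [0,0,0],"delta_pos": [0,0,-0.014],"hand": 1},{"dr": [0,0,0],"delta_pos": [-0.034,0.006,0],"hand": 1},{"dr": [0,0,0],"delta_pos": [-0.034,0.006,0],"hand": 1},{"dr": [0,0,0],"delta_pos": [-0.034,0.006,0],"hand": 1},{"dr": [0,0,0],"delta_pos": [0,0,0],"hand": 1}]}}

```text
time: 3.88
tcp_pos: [535.0, 102.0, 73.3]
tcp_rot: [[0.286, 0.958, 0.007], [0.958, -0.286, 0.007], [0.008, 0.004, -1.0]]
wrist_force: [0.1, 0.5, -0.3]
opening: 0.3
```

Call:
{"api": "arm_command", "payload": {"series": [{"dr": [0,0,0],"delta_pos": [0.0036,-0.0025,0.009],"hand": 1},{"dr": [0,0,0],"delta_pos": [0,0,0.003],"hand": 1},{"dr": [0,0,0],"delta_pos": [0,0,0.002],"hand": 1},{"dr": [0,0,0],"delta_pos": [0,0,0.002],"hand": 1},{"dr": [0,0,0],"delta_pos": [0,0,0.002],"hand": 1}]}}

```text
time: 4.5
tcp_pos: [534.0, 109.5, 55.9]
tcp_rot: [[0.283, 0.959, 0.007], [0.959, -0.283, 0.008], [0.009, 0.004, -1.0]]
wrist_force: [-8.6, -3.2, 20.7]
opening: 0.7
```

Call:
{"api": "arm_command", "payload": {"series": [{"dr": [0,0,0],"delta_pos": [0,0,0.002],"hand": 1}]}}

```text
time: 4.62
tcp_pos: [534.0, 109.5, 55.3]
tcp_rot: [[0.283, 0.959, 0.006], [0.959, -0.283, 0.008], [0.009, 0.004, -1.0]]
wrist_force: [-10.9, -3.5, 27.4]
opening: 0.4
```

Disc 2 is a blank too (27 N at 2.7 mm). Next is disc 1.

Call:
{"api": "arm_command", "payload": {"series": [{"dr": [0,0,0],"delta_pos": [0,0,-0.016],"hand": 1},{"dr": [0,0,0],"delta_pos": [-0.033,0.005,0],"hand": 1},{"dr": [0,0,0],"delta_pos": [-0.033,0.005,0],"hand": 1},{"dr": [0,0,0],"delta_pos": [-0.033,0.005,0],"hand": 1},{"dr": [0,0,0],"delta_pos": [0,0,0],"hand": 1}]}}

```text
time: 5.25
tcp_pos: [521.4, 9.3, 72.7]
tcp_rot: [[0.28, 0.96, 0.009], [0.96, -0.28, 0.009], [0.011, 0.006, -1.0]]
wrist_force: [-0.3, -0.3, -0.4]
opening: 0.1
```

Call:
{"api": "arm_command", "payload": {"series": [{"dr": [0,0,0],"delta_pos": [-0.002,0.002,0.009],"hand": 1},{"dr": [0,0,0],"delta_pos": [0,0,0.003],"hand": 1},{"dr": [0,0,0],"delta_pos": [0,0,0.002],"hand": 1},{"dr": [0,0,0],"delta_pos": [0,0,0.002],"hand": 1},{"dr": [0,0,0],"delta_pos": [0,0,0.002],"hand": 1}]}}

```text
time: 5.88
tcp_pos: [523.6, 9.2, 55.4]
tcp_rot: [[0.276, 0.961, 0.008], [0.961, -0.276, 0.009], [0.011, 0.005, -1.0]]
wrist_force: [-10.4, -2.4, 22.9]
opening: 0.8
```

Disc 1 is a blank as well (23 N). Next is disc 4.

Call:
{"api": "arm_command", "payload": {"series": [{"dr": [0,0,0],"delta_pos": [0,0,-0.018],"hand": 1},{"dr": [0,0,0],"delta_pos": [0.02,0.0215,0],"hand": 1},{"dr": [0,0,0],"delta_pos": [0.02,0.0215,0],"hand": 1},{"dr": [0,0,0],"delta_pos": [0.02,0.0215,0],"hand": 1},{"dr": [0,0,0],"delta_pos": [0,0,0],"hand": 1}]}}

```text
time: 6.5
tcp_pos: [604.7, 52.9, 75.2]
tcp_rot: [[0.273, 0.962, 0.009], [0.962, -0.273, 0.01], [0.013, 0.006, -1.0]]
wrist_force: [-1.1, -0.1, 0.7]
opening: 0.3
```

Call:
{"api": "arm_command", "payload": {"series": [{"dr": [0,0,0],"delta_pos": [-0.0045,-0.001,0.011],"hand": 1},{"dr": [0,0,0],"delta_pos": [0,0,0.003],"hand": 1},{"dr": [0,0,0],"delta_pos": [0,0,0.002],"hand": 1},{"dr": [0,0,0],"delta_pos": [0,0,0.002],"hand": 1},{"dr": [0,0,0],"delta_pos": [0,0,0.002],"hand": 1}]}}

```text
time: 7.12
tcp_pos: [601.1, 48.2, 54.3]
tcp_rot: [[0.274, 0.962, 0.009], [0.962, -0.274, 0.011], [0.013, 0.006, -1.0]]
wrist_force: [-0.8, 0.1, 3.0]
opening: 0.6
```

Disc 4 gives: only 3 N at 54.3 mm, which is 3.7 mm in. I keep pressing to its stop at about 51 mm.

Call:
{"api": "arm_command", "payload": {"series": [{"dr": [0,0,0],"delta_pos": [0,0,0.002],"hand": 1},{"dr": [0,0,0],"delta_pos": [0,0,0.002],"hand": 1},{"dr": [0,0,0],"delta_pos": [0,0,0.0015],"hand": 1}]}}

```text
time: 7.5
tcp_pos: [601.2, 48.2, 51.2]
tcp_rot: [[0.274, 0.962, 0.009], [0.962, -0.274, 0.012], [0.014, 0.005, -1.0]]
wrist_force: [-10.8, -0.3, 25.4]
opening: 0.5
```

It is at the stop (25 N at 51.2 mm). I go straight up, then look.

Call:
{"api": "arm_command", "payload": {"series": [{"dr": [0,0,0],"delta_pos": [0,0,-0.01],"hand": 1},{"dr": [0,0,0],"delta_pos": [0,0,-0.03],"hand": 1},{"dr": [0,0,0],"delta_pos": [0,0,-0.045],"hand": 1},{"dr": [0,0,0],"delta_pos": [0,0,-0.045],"hand": 1},{"dr": [0,0,0],"delta_pos": [0,0,-0.045],"hand": 1},{"dr": [0,0,0],"delta_pos": [0,-0.04,0],"hand": 1},{"dr": [0,0,0],"delta_pos": [0,-0.04,0],"hand": 1},{"dr": [0,0,0],"delta_pos": [0,-0.03,0],"hand": 1},{"dr": [0,0,0],"delta_pos": [0,0,0],"hand": 1},{"dr": [0,0,0],"delta_pos": [0,0,0],"hand": 1}]}}

```text
time: 8.75
tcp_pos: [491.2, 75.2, 230.6]
tcp_rot: [[0.276, 0.961, 0.01], [0.961, -0.276, 0.01], [0.012, 0.007, -1.0]]
wrist_force: [0.2, 0.2, -0.7]
opening: 0.2
```

```bash
python3 - <<'E'
from cell import bot
import cv2,numpy as np
c={n:bot.read_camera(n)["color"][:,:,::-1] for n in("scene","side")}
a=c["scene"][160:310,160:460]; b=c["side"][150:420,160:400]
cv2.imwrite("pics/end.png",np.hstack([cv2.resize(a,None,fx=1.4,fy=1.4).copy() if 0 else cv2.copyMakeBorder(cv2.resize(a,(500,250)),0,20,0,0,0),b]))
o=cv2.imread("pics/scene0.png").astype(int)
print(bot.get_state()["time"],bot.get_state()["wrist_force"].round(1),bot.get_state()["dq"].round(3))
E
```

```text
8.85 [-0.   0.  -0.1] [ 0.002  0.007 -0.    -0.003  0.     0.001 -0.001]
```

View pics/end.png

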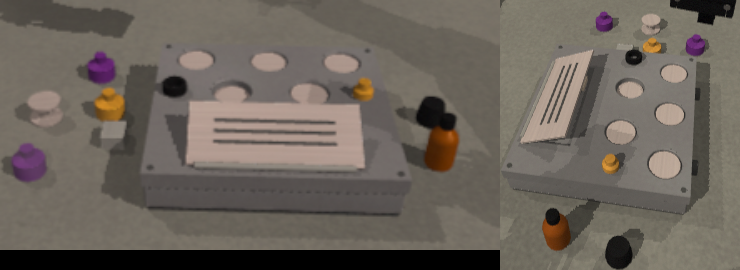

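The lid stands up in both views, at crop (275,135) in the scene half and (560,95) in the side half. Disc 4 is sunk at (630,88) in the side half, and all the loose parts are upright in their places. The arm is clear and at rest, so I hand in.

```bash
python3 -c "
from cell import bot
print(bot.finish_job())"
```

```text
the job is handed in; nothing more can be done
None
```

I found the catch, pressed it fully in, and the lid popped up and stayed up. The job is handed in, and the hand-in gave no verdict.

- **Finding it:** I located the five discs in two views, which agreed to about 2 mm. I then felt them with shut fingers. The three discs in the row nearest the robot were stiff, at 16 to 27 N within 3 mm, so they are blanks. The disc at (-25, -50) gave at about 3 N. I did not test the fifth.
- **Pressing it:** I pressed that disc until it stopped at a tip height of 51.2 mm, about 6.8 of its 7 mm. Force at the stop was about 25 N upward. That is above the 6 to 10 N needed but well under the 80 N limit.
- **Last checks:** The lid stands open in both views, and the loose parts look upright and unmoved. The arm is clear at 230 mm with about 0 N on the wrist, and 8.85 s were used. I judged the lid angle and the parts' positions by eye in the pictures and did not measure them. No check failed or disagreed.

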